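Snap the two-legged parking stand over

ROBOT

A 7-joint arm with a two-finger parallel gripper is mounted at the origin on a cart in front of the work surface, level with it; the furniture and walls round the work are solid. World frame = base frame: x ahead of the robot, y to its left, z up, the work surface at z = 0. Lengths are in m, angles in degrees, forces in N, time in s.
With the tool pointing down it reaches from about 0.425 to 0.95 m from the base axis. Payload 4.7 kg.
Tool frame: the origin (TCP) lies on the front face of the gripper's body, between the roots of the fingers; the fingertips stand 73 mm ahead of it and the grasp point (between the pads) lies 54 mm ahead of it (robot.grip_point_offset is the distance from the TCP to the grasp point, in m); y points along the fingers, z is the direction in which the jaws open and shut, and the axes are right-handed (so a half turn about y gives the same grasp; the last joint's range is limited). The gripper opens to 85 mm and grips with 20 to 120 N. Pads are 22 mm wide; open, the fingers measure 114 mm over their backs; the gripper's body (76 mm by 85 mm) begins 54 mm behind the grasp point. The pads swing forward as they close: fully open they stand 13 mm farther back than shut.
Start: joints at [-67.89, 26.849, -2.785, 87.806, 1.381, 65.374, -4.715], TCP at [0.272, 0.618, 0.304] pointing down, gripper open.
Joint ranges: [-148.3, 148.3], [-19.14, 114.17], [-79.39, 73.82], [5.75, 140.21], [-59.74, 239.74], [12.07, 113.84], [-152.46, 152.46]. Speed limits (degrees/s): [147.25, 147.25, 180, 180, 180, 180, 180].

INTERFACE

Orientations are given as a 3x3 rotation matrix whose columns are the frame's x, y, z axes.
In Python, from bench import robot, eyes, order, spotter gives the robot as it stands.
- The arm moves only by the tool step_arm, never from a script. Its argument "commands" is a list of rows, each a list of 3 entries, a list of its own where there are three numbers: the shift along the tool's x, y, z in m, then the turn, a rotation vector about the tool's x, y, z in rad, then the opening, from -1 (shut) to 1 (fully open). In form: [[[dx, dy, dz], [rx, ry, rz], jaw], ...]. A call has exactly 8 rows; each row shifts and turns the commanded pose from where the row before left it, along the tool's axes as they then stand; what a row does not reach is not made up. A row lasts 1/10 s, in which the tool goes at most 50 mm and 8.59 degrees, less where a joint would pass 70% of its speed; a pose out of reach is approached as far as the arm can. A call is refused whole if a number of a shift passes 0.05 or a number of a turn 0.15, either way. A call with a gripper value outside its range is refused whole. The fingers move at their own pace and stop on an object; the grip force is fixed at half the most. Time passes only in rows, so rows that do not move let the fingers close, or fill a call up. It gives the time, the measured TCP pose, the force and the opening at its end, in the units of the state.
- robot.get_state(): the state, without advancing time (a new reading comes with each control period).
- eyes.get_image(name): name is "scene" or "side" or "wrist"; returns the picture (480x640x3 uint8, blue, green, red); there is no depth.
- eyes.get_calibration(name): a dict with "fov_y" (degrees; the focal length in pixels is half the picture's height over the tangent of half this angle, whatever the lens; pixels are square), "cx", "cy" (the principal point, pixels), "k1" (the pictures are not rectified: a ray, as slopes to the right and down, at radius r is drawn at 1 + k1 r^2 times it, then the intrinsics apply), "R" (3x3) and "t" (3): a world point X has camera coordinates R X + t; the wrist camera has in their place "T_tool_cam" (4x4, takes a point from camera to tool coordinates, whose origin is the TCP and whose axes are the tool frame's). Camera axes: x right, y down, z forward; pixel columns grow to the right and rows downward; lengths in m; the calibration is good to about 2 mm. A picture is of the moment at which its call begins: read the wrist's pose just before it. get_calibration takes no time and is no camera call.
- order.hand_in(): hands the job in, once; it reports no verdict.
Trained networks look in the newest picture that a camera, given by its name, has taken for a name from the list of things; names that differ only in an ending like _2 or _b are one class to them, and where a whole thing is asked for, a point or a joint stands for the part that bears it (a point fixed in the world has none). Each returns a list of dicts, best first, with "confidence" (0 to 1); they miss things now and then, are a little off and sometimes report something else, mostly with a low value. They report only what shows in the picture. A call takes as long as a camera call.
- spotter.boxes_of(camera, thing): "xy" ([column, row] in pixels, amid what is visible of it).
- spotter.masks_of(camera, thing): "mask" (480x640 bool, what is visible of it) and "xy" ([column, row] in pixels, amid what is visible of it).
- spotter.landmark_of(camera, thing): "xy" ([column, row] in pixels: a listed point, or the origin of a listed thing).
The state is a dict: "time": time; "joint_pos": joint angles; "qd": joint speeds; "joint_efforts": joint torques, N m; "eef_pos": TCP position; "tcp_rot": TCP orientation; "force": force on the tool from outside, world axes, zero at the start; "torque": the same for the moment, N m; "width": finger opening in m.
Only numpy, scipy, OpenCV 4.12 (cv2) and the standard library are available. Lean on these libraries where they do the work, as an engineer would, in place of code of your own. Each camera call takes 0.05 s, during which the arm holds its last target.

TASK

Two sprung trolley stands are bolted upside down on mounting plates for a trial. Push the two-legged one, the one with the rubber bar across its legs, over past upright so that its spring snaps it onto the opposite stop, and let go of it. Leave the single-legged stand on the stop where it is.

Things in the scene. Friction and masses are not known exactly. Their poses are not given: they have to be found in the camera images.
- twin_base: Fixed steel plate of the two-legged stand, 90 (x) x 160 (y) x 10 mm. Origin at the centre of its underside, on the bench; z up, x along the pivot, +y to the side the stand leans to at the start. Pivot 45 mm above the origin. Rubber-topped stop brackets 36 mm to either side (along y), 81 mm high.
- twin_tread (a point): Centre of the rubber bar (16 mm thick, 70 mm long, parallel to the pivot) across the ends of the two legs, 95 mm from the pivot. At the start 54 mm to the plate's +y side and 123 mm above the bench; upright 140 mm. Push it from outside towards -y with something upright, tips about 25 mm lower than this point and rising with it along its arc (rubber grips); past upright it jumps away.
- twin_leg (a joint): Angle of the two-legged stand, rad: 0 leaning 35 degrees to the plate's +y side on its first stop (start), 0.611 upright, 1.222 on the opposite stop at the -y side. A tension spring pulls it to whichever stop is nearer; pushing the bar sideways takes up to about 10 N.
- single_leg (a joint): Angle of the single-legged stand (one leg with a round rubber foot 38 mm across, on its own plate 64 mm wide), rad: 0 on the stop where it leans at the start and shall stay, 1.222 on the other.

How it is judged:
By the outcome, as a careful person would: the job done as asked, in the order asked, and still so for the second after the job is handed in, with the robot touching nothing.
It also fails if it takes over 26 s, if anything falls off the work surface, if the arm or the gripper's body presses on something with over 40 N, if the wrist force passes 120 N, or if a joint passes its speed limit or range.

## Working session

There is one attempt and no reset: what is moved stays moved. The work goes in short steps, Python scripts to look and compute and a tool call to move; the robot and the scene stay as the last step left them, time stands still between calls to the robot, and variables do not carry over. Pictures are saved under pics/ and viewed, and the job is handed in when it is done.

Besides the shell and the picture viewer there is one more tool, called after "Emit:" as name(argument=value, ...) on one line, values as JSON. step_arm: Moves the arm, as the interface text tells. Its arguments: {"type":"object","properties":{"commands":{"type":"array","items":{"type":"array"}}},"required":["commands"]}

```bash
mkdir -p pics; ls
python3 - <<'E'
from bench import robot, eyes, order, spotter
import cv2, numpy as np
np.set_printoptions(precision=4,suppress=True)
s=robot.get_state(); print(s)
for c in ("scene","side"):
    im=eyes.get_image(c); cv2.imwrite(f"pics/{c}0.png",im)
    print(c,eyes.get_calibration(c))
    for t in ("twin_base","twin_tread"):
        print(t,[(d["xy"],d["confidence"]) for d in spotter.landmark_of(c,t)])
print(eyes.get_calibration("wrist"))
print(robot.get_state()["time"])
E
```

```text
pics
{'time': 0.0, 'joint_pos': array([-67.8902,  26.8958,  -2.785 ,  87.8742,   1.3799,  65.3746,
        -4.7159]), 'qd': array([-0.013 ,  0.0178,  0.0561,  0.0325, -0.0422, -0.0764,  0.0338]), 'joint_efforts': array([ -0.0005, -51.0313,  -0.047 , -23.7724,   0.0106,   0.0074,
        -0.    ]), 'eef_pos': array([0.2718, 0.6174, 0.3029]), 'tcp_rot': array([[ 0.9152, -0.0007,  0.403 ],
       [-0.403 , -0.0018,  0.9152],
       [ 0.0001, -1.    , -0.0019]]), 'force': array([-0.2513,  0.2978, -0.032 ]), 'torque': array([ 0.0241, -0.0196, -0.0114]), 'width': 0.08543580836602588}
scene {'fov_y': 54.72355039930123, 'cx': 316.57321377084133, 'cy': 244.13227062992942, 'k1': -0.06953034576633386, 'R': array([[ 0.8683, -0.4961,  0.0044],
       [-0.3195, -0.566 , -0.76  ],
       [ 0.3795,  0.6585, -0.6499]]), 't': array([-0.386 ,  0.3178,  0.6374])}
twin_base [([374.2, 333.9], 0.96)]
twin_tread [([353.3, 272.7], 0.84)]
side {'fov_y': 47.78429500733597, 'cx': 314.37763796288243, 'cy': 243.51677061525342, 'k1': -0.03226174772342028, 'R': array([[-0.9956, -0.093 ,  0.0081],
       [-0.0538,  0.501 , -0.8637],
       [ 0.0763, -0.8604, -0.5039]]), 't': array([0.5472, 0.036 , 0.9864])}
twin_base [([320.0, 240.8], 0.76)]
twin_tread [([324.1, 193.2], 0.66)]
{'fov_y': 69.88814568000944, 'cx': 323.9503469110619, 'cy': 239.6106727976083, 'k1': -0.0659599423722759, 'T_tool_cam': array([[-0.0004,  0.9655,  0.2603, -0.066 ],
       [-0.0008, -0.2603,  0.9655, -0.0691],
       [ 1.    ,  0.0002,  0.0009,  0.0006],
       [ 0.    ,  0.    ,  0.    ,  1.    ]])}
0.3
```

View pics/scene0.png

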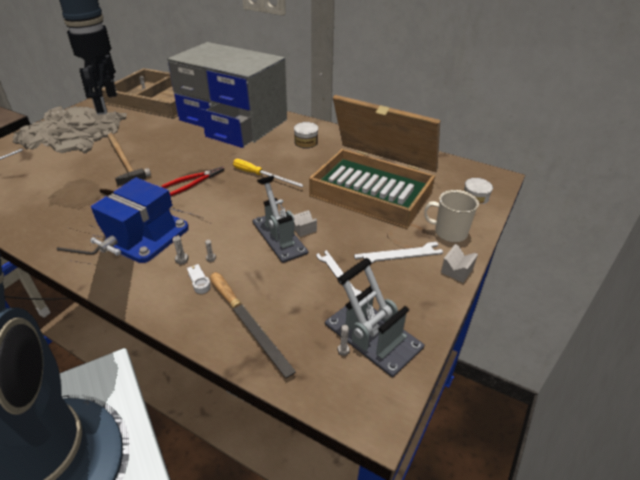

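View pics/side0.png

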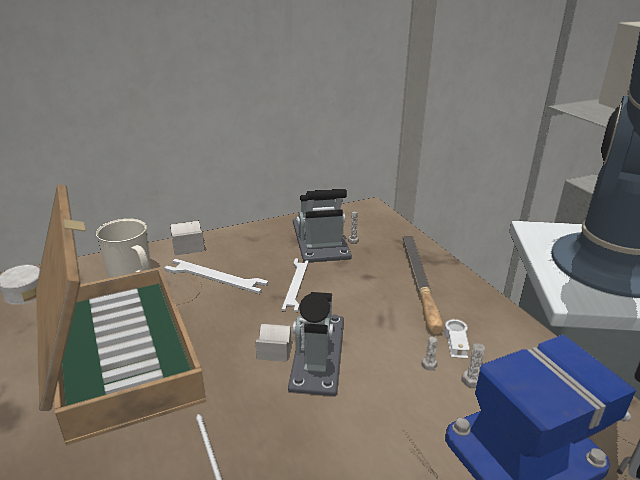

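```bash
cat > h.py <<'E'
import numpy as np, cv2
from bench import eyes
from scipy.optimize import least_squares
def proj(c,X):
    k=eyes.get_calibration(c); p=np.atleast_2d(X)@k["R"].T+k["t"]; s=p[:,:2]/p[:,2:]
    r2=(s**2).sum(1,keepdims=True); f=240/np.tan(np.radians(k["fov_y"]/2))
    return s*(1+k["k1"]*r2)*f+[k["cx"],k["cy"]]
def tri(obs): # obs {cam:xy}
    r=least_squares(lambda X:np.concatenate([proj(c,X)[0]-xy for c,xy in obs.items()]),[0.5,0.3,0.1])
    return r.x,np.sqrt(2*r.cost)
def onz(c,xy,z):
    r=least_squares(lambda X:proj(c,[X[0],X[1],z])[0]-xy,[0.5,0.3]); return np.r_[r.x,z]
E
python3 - <<'E'
from h import *
np.set_printoptions(precision=4,suppress=True)
print(tri({"scene":[374.2,333.9],"side":[320,240.8]}))
print(tri({"scene":[353.3,272.7],"side":[324.1,193.2]}))
print(onz("scene",[374.2,333.9],0),onz("side",[320,240.8],0))
E
```

```text
(array([ 0.5439, -0.0292, -0.0014]), np.float64(2.072670049293816))
(array([0.5287, 0.0199, 0.1205]), np.float64(2.5789658553172816))
[ 0.546  -0.0299  0.    ] [ 0.5409 -0.0244  0.    ]
```

The scene view has the twin stand at about (373,330), its bar at (353,272) on the far side. The single-legged stand is at (278,235), with its foot near (266,180). In the side view the bar is at (324,193) and the single stand at (317,350). Next I'll refine the yaw and work out the single stand's clearance.

Run:
```python
import cv2
a=cv2.imread("pics/scene0.png")[245:385,310:440]; b=cv2.imread("pics/side0.png")[180:270,280:370]
cv2.imwrite("pics/za.png",cv2.resize(a,None,fx=4.2,fy=4.2,interpolation=cv2.INTER_CUBIC))
cv2.imwrite("pics/zb.png",cv2.resize(b,None,fx=6,fy=6,interpolation=cv2.INTER_CUBIC))
from bench import spotter
for c in ("scene","side"):
    for t in ("single_leg","twin_leg"):
        for d in spotter.masks_of(c,t):
            import numpy as np
            ys,xs=np.nonzero(d["mask"]); print(c,t,d["confidence"],d["xy"],xs.min(),xs.max(),ys.min(),ys.max())
from h import *
for c in ("scene","side"):
  for yaw in (5,10,17,24,30):
    e=np.array([-np.sin(np.radians(yaw)),np.cos(np.radians(yaw))]);u=np.array([e[1],-e[0]])
    o=np.array([.5439,-.029])
    print(c,yaw,[list(proj(c,np.r_[o+u*.045*sx+e*.08*sy,.01])[0].round(0)) for sx,sy in ((1,1),(1,-1),(-1,-1),(-1,1))])
```

```text
scene single_leg 0.8 [269.8, 193.7] 258 279 175 220
scene twin_leg 0.98 [368.7, 292.8] 338 391 258 330
side single_leg 0.78 [313.5, 305.6] 300 329 294 323
side twin_leg 0.81 [326.1, 198.2] 306 346 189 211
scene 5 [[np.float64(365.0), np.float64(293.0)], [np.float64(424.0), np.float64(349.0)], [np.float64(384.0), np.float64(375.0)], [np.float64(326.0), np.float64(313.0)]]
scene 10 [[np.float64(361.0), np.float64(293.0)], [np.float64(425.0), np.float64(345.0)], [np.float64(389.0), np.float64(374.0)], [np.float64(325.0), np.float64(316.0)]]
scene 17 [[np.float64(355.0), np.float64(294.0)], [np.float64(426.0), np.float64(340.0)], [np.float64(395.0), np.float64(373.0)], [np.float64(323.0), np.float64(321.0)]]
scene 24 [[np.float64(350.0), np.float64(296.0)], [np.float64(426.0), np.float64(335.0)], [np.float64(401.0), np.float64(371.0)], [np.float64(322.0), np.float64(326.0)]]
scene 30 [[np.float64(345.0), np.float64(298.0)], [np.float64(425.0), np.float64(331.0)], [np.float64(406.0), np.float64(368.0)], [np.float64(322.0), np.float64(330.0)]]
side 5 [[np.float64(294.0), np.float64(257.0)], [np.float64(297.0), np.float64(216.0)], [np.float64(341.0), np.float64(216.0)], [np.float64(344.0), np.float64(257.0)]]
side 10 [[np.float64(298.0), np.float64(258.0)], [np.float64(293.0), np.float64(217.0)], [np.float64(337.0), np.float64(215.0)], [np.float64(347.0), np.float64(256.0)]]
side 17 [[np.float64(304.0), np.float64(259.0)], [np.float64(289.0), np.float64(218.0)], [np.float64(332.0), np.float64(214.0)], [np.float64(352.0), np.float64(254.0)]]
side 24 [[np.float64(310.0), np.float64(260.0)], [np.float64(285.0), np.float64(220.0)], [np.float64(327.0), np.float64(214.0)], [np.float64(356.0), np.float64(252.0)]]
side 30 [[np.float64(315.0), np.float64(260.0)], [np.float64(282.0), np.float64(222.0)], [np.float64(322.0), np.float64(214.0)], [np.float64(359.0), np.float64(250.0)]]
```

View pics/za.png

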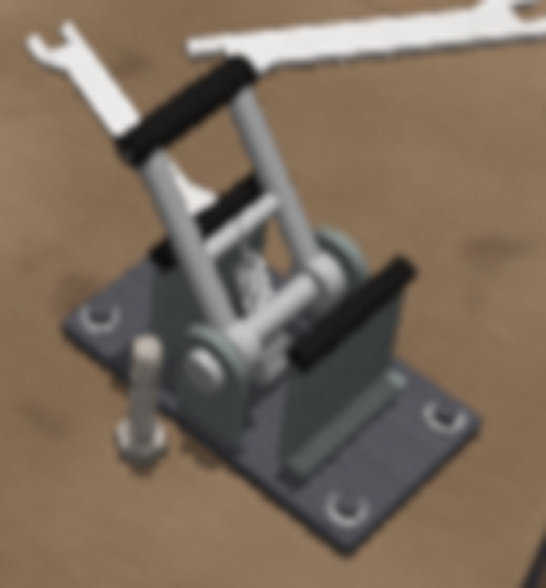

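View pics/zb.png

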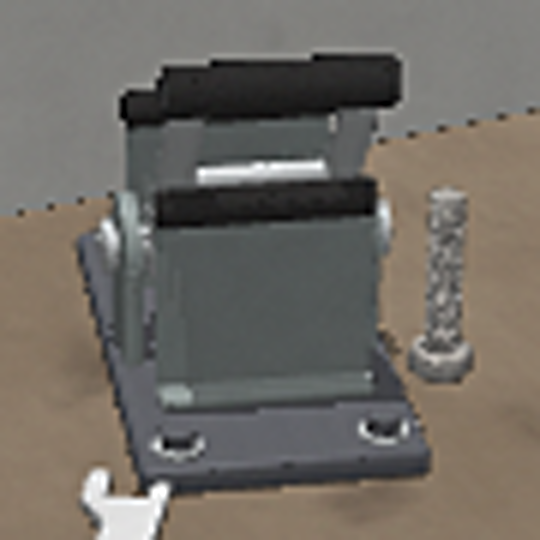

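Run:
```python
from h import *
np.set_printoptions(precision=4,suppress=True)
obs=[("scene",1,-1,424.8,345),("scene",-1,-1,393,374.5),("scene",-1,1,324.6,322),("side",-1,1,351.2,257),("side",1,1,303.5,260),("side",1,-1,293.3,220)]
def T(p,l):
    c,s=np.cos(p[2]),np.sin(p[2]); return np.array([p[0]+c*l[0]-s*l[1],p[1]+s*l[0]+c*l[1],l[2]])
def f(p): 
    r=[proj(c,T(p,[.045*a,.08*b,.01]))[0]-[x,y] for c,a,b,x,y in obs]
    r+= [proj("scene",T(p,[0,.054,.123]))[0]-[354.2,271.2],proj("side",T(p,[0,.054,.123]))[0]-[326,194.5]]
    return np.concatenate(r)
r=least_squares(f,[.544,-.029,.25]); p=r.x
print(p,np.degrees(p[2]),r.fun.reshape(-1,2).round(1))
print("tread",T(p,[0,.054,.123]),"y axis",-np.sin(p[2]),np.cos(p[2]))
# single foot
print("foot",tri({"scene":[266,180],"side":[315,306]}))
for d in (.09,.1,.12): print("approach",T(p,[0,d,0]))
```

```text
[ 0.5412 -0.0309  0.2512] 14.394921372043145 [[ 0.1 -1.4]
 [-1.   0.4]
 [-1.8 -1.7]
 [ 0.7 -2.8]
 [-0.6 -2.1]
 [-1.2 -2.7]
 [-0.3 -0.9]
 [ 0.2 -1.3]]
tread [0.5278 0.0214 0.123 ] y axis -0.24860403215892676 0.9686052008916344
foot (array([0.5176, 0.3464, 0.1215]), np.float64(0.29850546092494457))
approach [0.5188 0.0562 0.    ]
approach [0.5163 0.0659 0.    ]
approach [0.5114 0.0853 0.    ]
```

Run:
```python
import numpy as np
np.set_printoptions(precision=4,suppress=True)
p=np.array([.2718,.6174]);q=np.array([.5126,.0805]); n=16
d=(q-p)/n; a0=np.radians(-23.77); a1=np.radians(-75.6)
for i in range(n):
    a=a0+(a1-a0)*i/n
    x=np.array([np.cos(a),np.sin(a)]); z=np.array([-np.sin(a),np.cos(a)])
    print(i,round(d@x,3),round(d@z,3))
print((a0-a1)/n)
```

```text
0 0.027 -0.025
1 0.029 -0.023
2 0.03 -0.021
3 0.031 -0.02
4 0.032 -0.018
5 0.033 -0.016
6 0.034 -0.014
7 0.035 -0.012
8 0.035 -0.01
9 0.036 -0.008
10 0.036 -0.006
11 0.037 -0.004
12 0.037 -0.002
13 0.037 0.0
14 0.037 0.002
15 0.037 0.004
0.056537759456791306
```

Emit:
step_arm(commands=[[[0.027,0,-0.025],[0,0.0565,0],-1],[[0.029,0,-0.023],[0,0.0565,0],-1],[[0.03,0,-0.021],[0,0.0565,0],-1],[[0.031,0,-0.02],[0,0.0565,0],-1],[[0.032,0,-0.018],[0,0.0565,0],-1],[[0.033,0,-0.016],[0,0.0565,0],-1],[[0.034,0,-0.014],[0,0.0565,0],-1],[[0.035,0,-0.012],[0,0.0565,0],-1]])

```text
time: 1.3
eef_pos: [0.3932, 0.3478, 0.3042]
tcp_rot: [[0.646, 0.0, 0.764], [-0.764, 0.001, 0.646], [-0.0, -1.0, 0.001]]
force: [-0.8, -0.6, -0.3]
width: -0.0
```

Emit:
step_arm(commands=[[[0.035,0,-0.01],[0,0.0565,0],-1],[[0.036,0,-0.008],[0,0.0565,0],-1],[[0.036,0,-0.006],[0,0.0565,0],-1],[[0.037,0,-0.004],[0,0.0565,0],-1],[[0.037,0,-0.002],[0,0.0565,0],-1],[[0.037,0.02,0],[0,0.0565,0],-1],[[0.037,0.02,0.002],[0,0.0565,0],-1],[[0.037,0.02,0.004],[0,0.0565,0],-1]])

```text
time: 2.1
eef_pos: [0.5147, 0.0788, 0.2438]
tcp_rot: [[0.248, 0.001, 0.969], [-0.969, 0.001, 0.248], [-0.0, -1.0, 0.002]]
force: [0.6, 0.6, -0.2]
width: 0.0002
```

Run:
```python
from h import *
from bench import robot
np.set_printoptions(precision=4,suppress=True)
s=robot.get_state()
for k in ("time","eef_pos","tcp_rot","force","width","joint_pos"): print(k,s[k])
for c in ("scene","side"):
    im=eyes.get_image(c)
    for L in (.06,.073,.086):
        X=s["eef_pos"]+s["tcp_rot"][:,1]*L
        print(c,L,proj(c,X)[0])
    cv2.imwrite(f"pics/{c}1.png",im)
    x0,y0=(280,150) if c=="scene" else (260,80)
    cv2.imwrite(f"pics/{c}1z.png",cv2.resize(im[y0:y0+190,x0:x0+190],None,fx=3,fy=3,interpolation=cv2.INTER_CUBIC))
```

```text
time 2.1
eef_pos [0.5147 0.0788 0.2438]
tcp_rot [[ 0.2475  0.0014  0.9689]
 [-0.9689  0.0008  0.2475]
 [-0.0004 -1.      0.0016]]
force [ 0.6432  0.5515 -0.1681]
width 0.0001960657409809862
joint_pos [-30.055   16.5946  20.2857 113.5188  -7.3553  51.0064   8.4172]
scene 0.06 [330.3081 225.3955]
scene 0.073 [330.1309 231.5138]
scene 0.086 [329.9573 237.5007]
side 0.06 [332.398  174.1383]
side 0.073 [332.1874 181.6289]
side 0.086 [331.9797 189.0101]
```

View pics/scene1z.png

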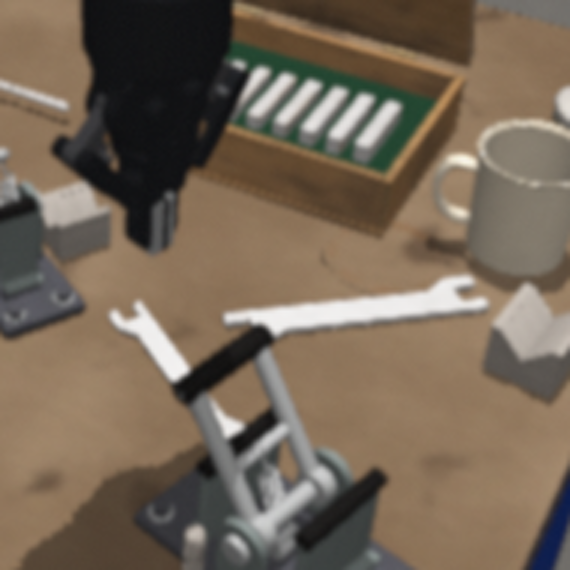

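View pics/side1z.png

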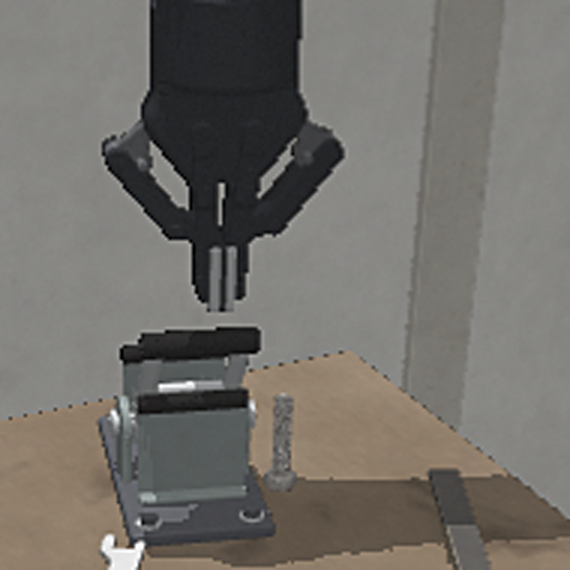

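The tip projection agrees with 73 mm in both views: (330,232) in scene and (334,183) in side. The jaws are shut and lined up on the outer side of the bar. Next I'll descend and stop about 5 mm short of the bar.

Emit:
step_arm(commands=[[[0,0.018,0],[0,0,0],-1],[[0,0.018,0],[0,0,0],-1],[[0,0.018,0],[0,0,0],-1],[[0,0.019,0],[0,0,0],-1],[[0.01,0,0],[0,0,0],-1],[[0.01,0,0],[0,0,0],-1],[[0.01,0,0],[0,0,0],-1],[[0.004,0,0],[0,0,0],-1]])

```text
time: 3.0
eef_pos: [0.5236, 0.0452, 0.1721]
tcp_rot: [[0.247, 0.002, 0.969], [-0.969, 0.0, 0.247], [0.001, -1.0, 0.002]]
force: [0.5, 0.4, -0.5]
width: -0.0002
```

Run:
```python
from h import *
from bench import robot
np.set_printoptions(precision=4,suppress=True)
s=robot.get_state()
for k in ("time","eef_pos","force"): print(k,s[k])
o=[]
for c in ("scene","side"):
    im=eyes.get_image(c)
    x0,y0=(290,200) if c=="scene" else (270,120)
    o.append(cv2.resize(im[y0:y0+150,x0:x0+130],None,fx=3,fy=3,interpolation=cv2.INTER_CUBIC))
cv2.imwrite("pics/p2.png",np.hstack(o))
```

```text
time 3.0
eef_pos [0.5236 0.0452 0.1721]
force [ 0.5486  0.4282 -0.4792]
```

View pics/p2.png

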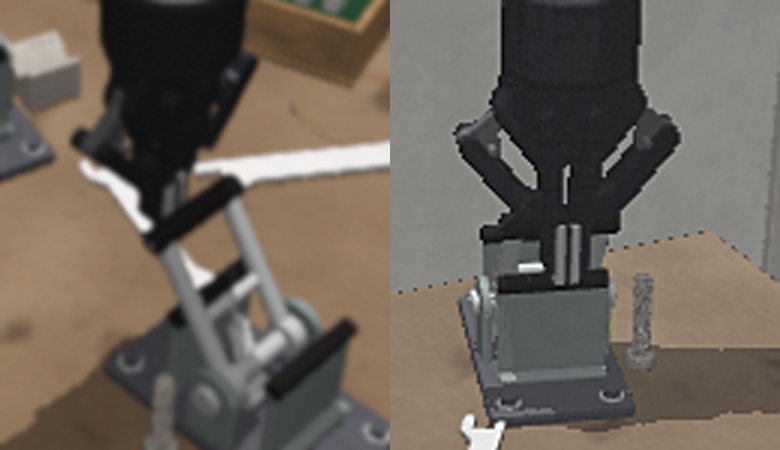

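The fingers are behind the bar, close to its middle (composite picture: bar about (195,212) in the scene half; fingertips about (568,280) in the side half). There's no contact yet, so I'll push along the arc.

Emit:
step_arm(commands=[[[0.005,0,0],[0,0,0],-1],[[0.007,-0.0045,0],[0,0,0],-1],[[0.0075,-0.004,0],[0,0,0],-1],[[0.0075,-0.003,0],[0,0,0],-1],[[0.008,-0.0025,0],[0,0,0],-1],[[0.008,-0.002,0],[0,0,0],-1],[[0.008,-0.001,0],[0,0,0],-1],[[0,0,0],[0,0,0],-1]])

```text
time: 3.9
eef_pos: [0.5358, -0.0045, 0.1882]
tcp_rot: [[0.247, 0.001, 0.969], [-0.969, -0.001, 0.247], [0.002, -1.0, 0.001]]
force: [0.3, 1.3, 0.1]
width: 0.0005
```

Run:
```python
from h import *
from bench import robot
np.set_printoptions(precision=4,suppress=True)
s=robot.get_state()
for k in ("time","eef_pos","force"): print(k,s[k])
o=[]
for c in ("scene","side"):
    im=eyes.get_image(c)
    x0,y0=(290,200) if c=="scene" else (270,120)
    o.append(cv2.resize(im[y0:y0+150,x0:x0+130],None,fx=3,fy=3,interpolation=cv2.INTER_CUBIC))
cv2.imwrite("pics/p3.png",np.hstack(o))
```

```text
time 3.9
eef_pos [ 0.5358 -0.0045  0.1882]
force [0.2721 1.3134 0.058 ]
```

View pics/p3.png

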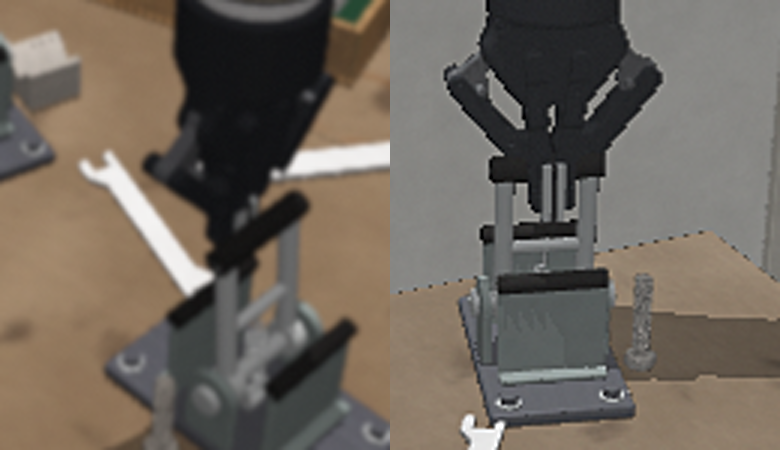

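The legs stand almost upright and the force is down to 1.3 N. I'll push the last bit past upright, then stop and back off.

Emit:
step_arm(commands=[[[0.008,-0.0005,0],[0,0,0],-1],[[0.008,0,0],[0,0,0],-1],[[0.007,0,0],[0,0,0],-1],[[0,0,0],[0,0,0],-1],[[0,0,0],[0,0,0],-1],[[-0.02,0,0],[0,0,0],-1],[[-0.03,0,0],[0,0,0],-1],[[-0.03,0,0],[0,0,0],-1]])

```text
time: 4.8
eef_pos: [0.5208, 0.0536, 0.1883]
tcp_rot: [[0.248, -0.0, 0.969], [-0.969, 0.0, 0.248], [-0.0, -1.0, -0.0]]
force: [0.6, -0.2, 0.2]
width: 0.0003
```

Run:
```python
from h import *
from bench import robot
np.set_printoptions(precision=4,suppress=True)
s=robot.get_state()
for k in ("time","eef_pos","force"): print(k,s[k])
o=[]
for c in ("scene","side"):
    im=eyes.get_image(c)
    x0,y0=(290,200) if c=="scene" else (270,120)
    o.append(cv2.resize(im[y0:y0+150,x0:x0+130],None,fx=3,fy=3,interpolation=cv2.INTER_CUBIC))
cv2.imwrite("pics/p4.png",np.hstack(o))
```

```text
time 4.8
eef_pos [0.5208 0.0536 0.1883]
force [ 0.5931 -0.1669  0.1967]
```

View pics/p4.png

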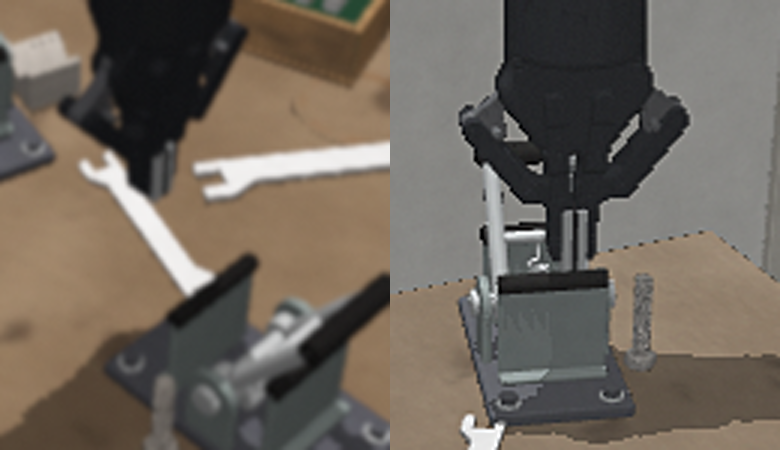

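It has snapped over: the bar now lies over the -y stop, at about (350,320) in the composite. I'll lift clear and check both stands.

Emit:
step_arm(commands=[[[0,-0.03,0],[0,0,0],-1],[[0,-0.04,0],[0,0,0],-1],[[0,-0.04,0],[0,0,0],-1],[[0,-0.03,0],[0,0,0],-1],[[0,0,0],[0,0,0],-1],[[0,0,0],[0,0,0],-1],[[0,0,0],[0,0,0],-1],[[0,0,0],[0,0,0],-1]])

```text
time: 5.7
eef_pos: [0.5204, 0.0528, 0.3269]
tcp_rot: [[0.249, -0.003, 0.968], [-0.968, -0.001, 0.249], [-0.0, -1.0, -0.003]]
force: [0.2, -0.0, 0.3]
width: 0.0003
```

Run:
```python
from h import *
from bench import robot,spotter
np.set_printoptions(precision=4,suppress=True)
s=robot.get_state()
for k in ("time","eef_pos","force"): print(k,s[k])
p=[.5412,-.0309,.2512]; l=-.054
X=[p[0]-np.sin(p[2])*l,p[1]+np.cos(p[2])*l,.123]
for c in ("scene","side"):
    im=eyes.get_image(c); cv2.imwrite(f"pics/{c}5.png",im)
    print(c,"expected",proj(c,X)[0],[(d["xy"],d["confidence"]) for d in spotter.landmark_of(c,"twin_tread")])
    d=[(d["xy"],d["confidence"]) for d in spotter.masks_of(c,"single_leg")]; print(d)
```

```text
time 5.7
eef_pos [0.5204 0.0528 0.3269]
force [ 0.1965 -0.0249  0.3459]
scene expected [405.5828 305.1759] [([405.6, 310.0], 0.8)]
[([267.4, 194.5], 0.75)]
side expected [316.2985 169.6136] [([316.4, 169.4], 0.78)]
[([314.1, 309.4], 0.68)]
```

View pics/scene5.png

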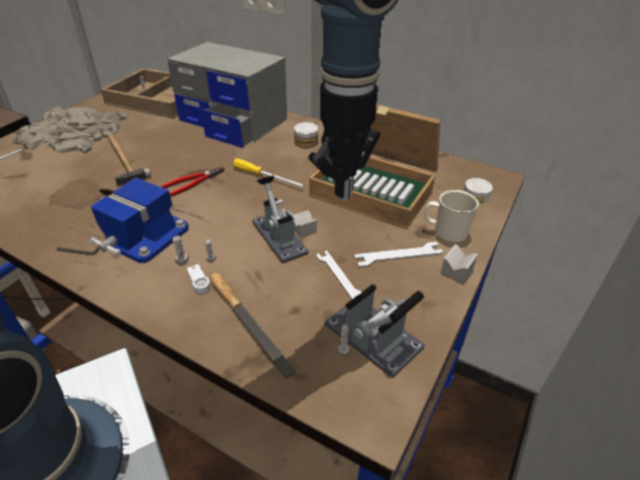

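View pics/side5.png

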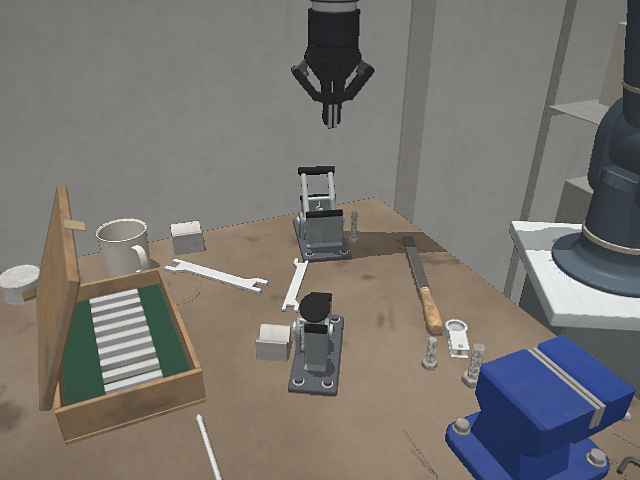

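The twin bar is where the opposite stop puts it, at (405,307) in scene and (316,169) in side. The single stand hasn't moved: its foot is at (266,180) in scene and (316,307) in side. The arm is clear.

```bash
python3 -c "
from bench import order
print(order.hand_in())"
```

```text
the job is handed in; nothing more can be done
None
```

The two-legged stand is over on its opposite stop and the single-legged one is still where it started; I've handed the job in. I pushed the rubber bar along its arc with the shut fingers until the spring took it past upright. Then I backed off and lifted the arm clear, at 5.7 s on the robot's clock.

- **Two-legged stand:** in the side view the detected bar matched its expected spot on the far stop, (316,169). In the scene view it was within about 5 pixels: (406,310) found, (406,305) expected.
- **Single-legged stand:** it looks unchanged in both pictures. Its detected centre shifted by only 1 to 4 pixels, which is within the detector's usual error.
- **Forces:** every reading I took was under 2 N, and the last was about 0.4 N with the arm touching nothing. I only read the force at the end of each move, so I did not see the peak during the push.

No check failed or disagreed beyond those small pixel differences.

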